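Park the kiln probe and pull the fuse cassette

TASK

Take the kiln's control unit out of service: first park the thermocouple probe by pressing it down past the sprung jaws of its dock until it sits fully home, near the middle of its length, and let go of it. Then pinch the two side catches of the fuse cassette together between the fingers, draw the cassette straight up out of the control unit and finish while still holding it by the pinched catches, upright and still, with its underside at least 4 cm above the unit. Leave the pots, jar and tools on the bench where they are.

Things in the scene. Friction and masses are not known exactly. Their poses are not given: they have to be found in the camera images.
- probe: Thermocouple probe, 55 to 85 g: white ceramic rod 12 mm in diameter, 160 mm long, with a dark metal head (22 mm wide, 22 mm long) on its +x end. Origin on the rod's axis, mid-length; x along the rod towards the head. Starts level on the wooden rest, axis 45 mm above the table. It can turn about its own axis, so only its x axis is of use.
- rest: Fixed wooden rest that the probe starts on. Base 130 x 50 x 14 mm; two notched uprights at x = +-45 mm (12 mm long in x, 32 mm wide, 49 mm tall) carry the rod along the rest's x. Between them (x from -39 to 39 mm) fingers have room on both sides of the rod down to 14 mm above the table. Origin under its centre.
- dock: Fixed probe dock: base 130 (x) x 60 (y) x 14 mm with two equal fork clips at x = +-36 mm, each 12 mm long in x, up to 75 mm tall, open upwards; the rod lies in both along x, pointing either way. Each has a fixed arm on its -y side (inner face y = -7.5 mm, flared above 62 mm) and a sprung hinged jaw on its +y side. Between the clips fingers have room down to 14 mm. Origin under its centre.
- dock_seat (a point): Middle between the two clips, 45 mm above the table: where the middle of the rod's axis lies when it is fully home (its place along x does not matter within 20 mm). Axes as the dock's.
- jaw_a (a joint): Hinge angle (rad) of the sprung jaw of the clip at the dock's x = +36 mm: 0 closed, about 0.1 as the rod passes. Its nose overhangs the seat to y = 1 mm at 52 mm above the table; its sloping top begins 68 mm up. A rod pressed straight down over y = 0 pushes it aside, and it snaps back over the rod. Both jaws together take roughly 8 to 16 N of push.
- jaw_b (a joint): The same for the jaw of the clip at the dock's x = -36 mm.
- unit: Fixed kiln control unit: a flat grey case 150 (x) x 170 (y) x 60 mm tall, with a well in the middle of its top that holds the fuse cassette upright. Origin under its centre; a dark display strip lies flush in its top along the -x edge.
- unit_top (a point): Centre of the unit's top face, 60 mm above the table.
- cassette: Fuse cassette, grey plastic block 60 (x) x 44 (y) x 102 mm tall, 0.2 to 0.35 kg, upright in the unit's well with 2 mm play, its underside 10 mm above the table, its upper 52 mm above the unit. Origin under its centre, z up, axes at first as the unit's. A black sprung catch on each y side locks it in; 50 mm of rise brings it out of the well.
- catch_l (a joint): Travel (m) of the catch on the cassette's +y side: 0 out (locked), 0.006 fully in; spring 3 N at rest to 6 N fully in. Its hidden tooth under the unit's lip holds the cassette down until it is pressed in over 4.5 mm. With both catches held in by the fingers, the cassette can be drawn up by them.
- catch_r (a joint): The same for the catch on the -y side.
- catch_l_pad (a point): Middle of the outer face of the +y catch's finger pad, at the cassette's x = 0, y = 31 mm, 75 mm above its underside (85 mm above the table when seated). The pad is 22 mm wide in x and reaches from 58 to 91 mm above the underside. The two pads' outer faces are 62 mm apart, 50 mm when both are fully in.
- catch_r_pad (a point): The same on the -y catch (y = -31 mm).
- mug: Bystander, to be left alone: unfired clay mug, 76 mm wide, 85 mm tall.
- cup: Bystander, to be left alone: unfired clay cup, 68 mm wide at the rim, 60 mm tall.
- bowl: Bystander, to be left alone: unfired clay bowl standing upside down, 116 mm wide, 53 mm tall.
- jar: Bystander, to be left alone: white plastic glaze jar, 70 mm wide, 100 mm tall.
- brush: Bystander, to be left alone: glaze brush lying flat, 160 mm long, less than 25 mm high.
- rib: Bystander, to be left alone: wooden potter's rib, a flat disc 52 mm wide, 10 mm thick.
- cone: Bystander, to be left alone: small clay cone, 44 mm wide, 60 mm tall.
Mind the look-alikes: they are no part of the job. What is shaped like the probe but purple or red is not meant.

How it is judged (in metres and radians):
On the way, in this order (a step that is already met when the one before it is completed fails the run):
1. the probe sits fully home in both fork clips, jaws closed over it, and the fingers have let go of it, the cassette still in its well (z of probe in the frame of dock_seat between -0.003 and 0.003 m and y of probe in the frame of dock_seat between -0.003 and 0.003 m and x of probe in the frame of dock_seat between -0.02 and 0.02 m and angle between the x axis of probe and the x axis of dock, either way round below 0.06 rad and value of joint each of jaw_a, jaw_b below 0.05 rad and contact force between probe and the fingers below 0.3 N and z of cassette in the frame of unit_top below -0.04 m), for 0.2 s.
2. both catches are pinched in by the fingers while the cassette is still down in its well (value of joint each of catch_l, catch_r above 0.0045 m and contact force between cassette and the fingers above 1 N and z of cassette in the frame of unit_top below -0.04 m), for 0.1 s.
At the end, for the whole second after the job is handed in: Cassette held by the fingers, catches each in over 4.5 mm, underside over 30 mm above the unit's top, not touching it, upright within 0.25 rad, under 0.05 m/s; probe home within 3 mm in height and sideways, 20 mm lengthwise, 0.06 rad, jaws under 0.05 rad, not touched by fingers (z of probe in the frame of dock_seat between -0.003 and 0.003 m and y of probe in the frame of dock_seat between -0.003 and 0.003 m and x of probe in the frame of dock_seat between -0.02 and 0.02 m and angle between the x axis of probe and the x axis of dock, either way round below 0.06 rad and value of joint each of jaw_a, jaw_b below 0.05 rad and contact force between probe and the fingers below 0.3 N and value of joint each of catch_l, catch_r above 0.0045 m and z of cassette in the frame of unit_top above 0.03 m and contact force between cassette and the fingers above 1 N and contact force between cassette and unit below 0.1 N and angle between cassette's own z axis and vertical below 0.25 rad and linear speed of cassette below 0.05 m/s); the arm keeps its last pose, push and grip.
It fails at once if one of the bystanders is pushed more than 30 mm from its place (distance of any of mug, cup, bowl, jar, brush, rib, cone from where it was at the start of the episode above 0.03 m).
It also fails if it takes over 58 s, if anything falls off the work surface, if the arm or the gripper's body presses on something with over 40 N, if the wrist force passes 120 N, or if a joint passes its speed limit or range.

ROBOT

A 6-joint arm with a two-finger parallel gripper is mounted at the origin on the work surface. World frame = base frame: x ahead of the robot, y to its left, z up, the work surface at z = 0. Lengths are in mm, angles in degrees, forces in N, time in s.
With the tool pointing down it reaches from about 300 to 850 mm from the base axis. Payload 4.2 kg.
Tool frame: the origin (TCP) lies midway between the tips of the shut fingers; the grasp point (between the pads) lies env.grip_depth behind it (env.grip_depth is the distance from the TCP to the grasp point, in mm); z points along the fingers, y is the direction in which the jaws open and shut (so a half turn about z gives the same grasp; the last joint's range is limited). The gripper opens to 91 mm and grips with 3 to 60 N. Pads are 32 mm wide; open, the fingers measure 118 mm over their backs; the gripper's body (76 mm by 178 mm) begins 60 mm behind the grasp point.
Start: joints at [74.542, 18.312, 89.639, -0, 72.044, -1.146], TCP at [142.147, 557.169, 213.976] pointing down, gripper open.
Joint ranges: [-177.97, 177.97], [-48.28, 115.42], [12.27, 149.76], [-77.06, 257.06], [2.81, 150.46], [-146.56, 146.56]. Speed limits (degrees/s): [147.25, 147.25, 180, 180, 180, 180].

INTERFACE

Orientations are given as [roll, pitch, yaw] about the fixed x, y, z axes, in that order (R = Rz(yaw) Ry(pitch) Rx(roll)).
In Python, from workcell import env, cams, spotter gives the robot as it stands.
- The arm moves only by the tool apply_moves, never from a script. Its argument "plan" is a list of rows, each an object with "jaw": the closure, from 0 (fully open) to 1 (shut); "delta_pos": the shift along the tool's x, y, z in mm, a list of three; "spin": the turn about the tool's z in rad. In form: [{"jaw": jaw, "delta_pos": [dx, dy, dz], "spin": spin}, ...]. A call has exactly 8 rows; each row is the pose to reach, as a shift and turn from the pose measured when the call began, along the tool's axes at that moment; what a row does not reach only later rows make up. A row lasts 1/8 s, in which the tool goes at most 62.5 mm and 10.7 degrees, less where a joint would pass 70% of its speed; a pose out of reach is approached as far as the arm can. A call with a gripper value outside its range is refused whole. The fingers move at their own pace and stop on an object; "squeeze" is the grip in N (left out, the last holds). Time passes only in rows, so rows that repeat a pose let the fingers close, or fill a call up. It gives the time, the measured TCP pose, the force and the opening at its end, in the units of the state.
- env.state(): the state, without advancing time (a new reading comes with each control period).
- cams.grab_frame(name): name is "side" or "top"; returns the picture (384x512x3 uint8, red, green, blue); there is no depth.
- cams.calibration(name): a dict with "camera_matrix" (3x3 intrinsics, pixels), "rvec" (rotation vector, rad) and "tvec" (3), from world to camera coordinates, as OpenCV has them. Camera axes: x right, y down, z forward; pixel columns grow to the right and rows downward; lengths in mm; the calibration is good to about 2 mm. A picture is of the moment at which its call begins. calibration takes no time and is no camera call.
- env.job_done(): hands the job in, once; it reports no verdict.
Trained networks look in the newest picture that a camera, given by its name, has taken for a name from the list of things; names that differ only in an ending like _2 or _b are one class to them, and where a whole thing is asked for, a point or a joint stands for the part that bears it (a point fixed in the world has none). Each returns a list of dicts, best first, with "confidence" (0 to 1); they miss things now and then, are a little off and sometimes report something else, mostly with a low value. They report only what shows in the picture. A call takes as long as a camera call. They do not tell look-alikes from the thing itself.
- spotter.masks_of(camera, target): "region" (384x512 bool, what is visible of it) and "extent" ([left, top, right, bottom] in pixels, round what is visible of it).
The state is a dict: "time_s": time; "qpos": joint angles; "qvel": joint speeds; "effort": joint torques, N m; "ee_pos": TCP position; "ee_rot": TCP orientation; "force": force on the tool from outside, world axes, zero at the start; "torque": the same for the moment, N m; "gripper_width": finger opening in mm.
Only numpy, scipy, OpenCV 4.12 (cv2) and the standard library are available. Lean on these libraries where they do the work, as an engineer would, in place of code of your own. Each camera call takes 0.05 s, during which the arm holds its last target.

## Working session

There is one attempt and no reset: what is moved stays moved. The work goes in short steps, Python scripts to look and compute and a tool call to move; the robot and the scene stay as the last step left them, time stands still between calls to the robot, and variables do not carry over. Pictures are saved under pics/ and viewed, and the job is handed in when it is done.

Besides the shell and the picture viewer there is one more tool, called after ">>>" as name(argument=value, ...), one argument or row to a line, values as JSON. apply_moves: Moves the arm, as the interface text tells. Its arguments: {"type":"object","properties":{"plan":{"type":"array"},"squeeze":{"type":"number"}},"required":["plan"]}

```bash
mkdir -p pics; ls; python3 - <<'E'
from workcell import env,cams,spotter
import cv2
print(env.state(), env.grip_depth)
for n in("side","top"):
    im=cams.grab_frame(n); cv2.imwrite(f"pics/{n}0.png",cv2.resize(im[...,::-1],(768,576),interpolation=cv2.INTER_CUBIC))
    print(n,cams.calibration(n))
E
```

```text
pics
{'time_s': 0.0, 'qpos': array([ 7.45422234e+01,  1.83535132e+01,  8.97050815e+01,  2.17501397e-04,
        7.20438845e+01, -1.14468145e+00]), 'qvel': array([-0.02612478, -0.02244813,  0.02336042,  0.14852524,  0.00593081,
        0.10440744]), 'effort': array([-1.84598910e-03, -4.12462378e+01, -2.31966090e+01,  7.22762081e-02,
        4.57907771e-02, -1.67836506e-04]), 'ee_pos': array([142.00644304, 556.67990325, 213.11048799]), 'ee_rot': array([-1.79897545e+02, -2.25398504e-03,  1.65686836e+02]), 'force': array([ 0.41403667, -0.04789234,  0.51985646]), 'torque': array([0.01697692, 0.06371342, 0.00348695]), 'gripper_width': 91.25343326954797} 18.8
side {'camera_matrix': array([[477.69091486,   0.        , 255.59740215],
       [  0.        , 477.69091486, 184.75758215],
       [  0.        ,   0.        ,   1.        ]]), 'rvec': array([ 2.21024279, -0.22086554,  0.07748597]), 'tvec': array([-508.70998787,  164.12671435, 1291.26110637])}
top {'camera_matrix': array([[424.2697723 ,   0.        , 259.31257182],
       [  0.        , 424.2697723 , 189.74007396],
       [  0.        ,   0.        ,   1.        ]]), 'rvec': array([ 2.10558124, -2.14866991,  0.22247637]), 'tvec': array([  31.52677929,  529.99829349, 1343.62356067])}
```

View pics/side0.png

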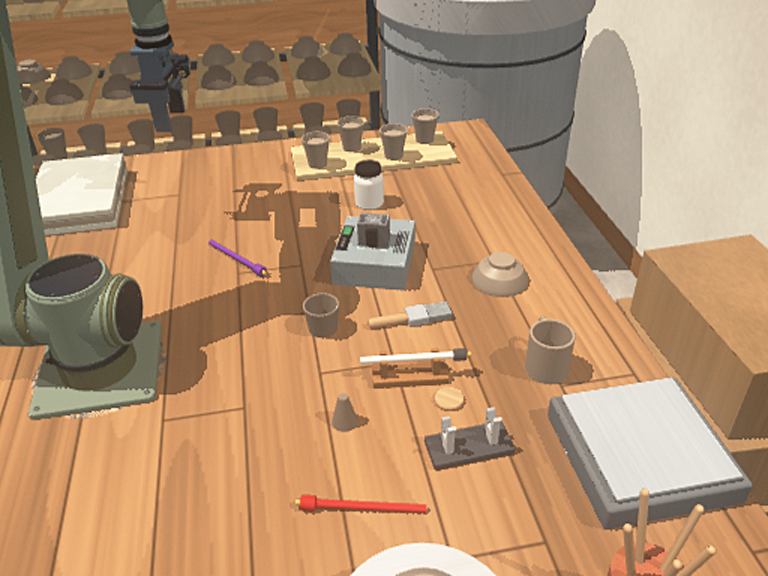

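View pics/top0.png

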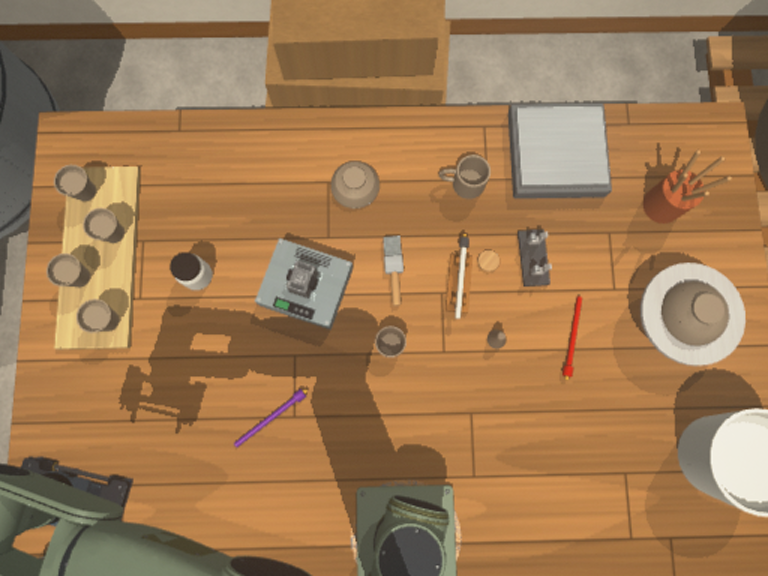

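```bash
cat > h.py <<'E'
import numpy as np,cv2
from workcell import env,cams,spotter
def cal(n):
    c=cams.calibration(n);return c["camera_matrix"],np.array(c["rvec"]),np.array(c["tvec"])
def proj(n,P):
    K,r,t=cal(n);return cv2.projectPoints(np.asarray(P,float).reshape(-1,1,3),r,t,K,None)[0].reshape(-1,2)
def back(n,uv,z):
    K,r,t=cal(n);R=cv2.Rodrigues(r)[0];d=R.T@np.linalg.inv(K)@np.array([uv[0],uv[1],1.]);c=-R.T@t
    return c+d*(z-c[2])/d[2]
def crop(im,x0,y0,x1,y1,s,name):
    cv2.imwrite(name,cv2.resize(im[y0:y1,x0:x1,::-1],None,fx=s,fy=s,interpolation=cv2.INTER_CUBIC))
E
python3 - <<'E'
from h import *
t=cams.grab_frame("top"); s=cams.grab_frame("side")
np.save("top.npy",t);np.save("side.npy",s)
crop(t,285,145,375,220,8,"pics/t_pd.png")
crop(t,165,150,245,225,8,"pics/t_u.png")
crop(s,235,225,355,315,6,"pics/s_pd.png")
out={}
for n in("top","side"):
    for o in ("probe","rest","dock","unit","cassette","catch_l","jaw_a"):
        for i,d in enumerate(spotter.masks_of(n,o)):
            print(n,o,round(d["confidence"],2),d["extent"],d["region"].sum()); out[f"{n}_{o}_{i}"]=d["region"]
np.savez("m.npz",**out)
E
```

```text
top probe 0.8 [304.4, 155.5, 312.9, 209.7] 222
top probe 0.72 [372.0, 205.0, 385.9, 253.2] 222
top probe 0.58 [155.3, 261.9, 202.9, 299.7] 206
top rest 0.72 [296.5, 172.2, 313.1, 208.8] 435
top dock 0.58 [343.3, 150.9, 367.3, 191.7] 702
top unit 0.61 [168.4, 155.7, 231.1, 218.2] 2191
top cassette 0.75 [192.3, 172.5, 211.5, 193.8] 356
top catch_l 0.46 [206.9, 182.0, 212.5, 191.2] 46
top jaw_a 0.67 [221.9, 106.8, 251.8, 138.0] 830
side probe 0.86 [241.7, 232.0, 313.3, 240.4] 431
side probe 0.55 [198.9, 333.6, 285.4, 342.9] 583
side probe 0.45 [140.4, 160.3, 176.4, 183.0] 180
side rest 0.7 [249.5, 231.5, 300.3, 259.8] 903
side rest 0.66 [238.8, 140.7, 259.8, 164.2] 469
side dock 0.84 [286.6, 270.7, 340.7, 309.6] 1406
side unit 0.98 [220.3, 143.2, 276.9, 194.5] 1957
side unit 0.35 [289.7, 256.3, 311.1, 270.3] 246
side cassette 0.7 [240.2, 140.5, 260.6, 165.5] 460
side catch_l 0.67 [248.4, 231.5, 299.2, 261.0] 891
side catch_l 0.59 [245.0, 152.5, 252.9, 166.4] 97
side catch_l 0.38 [315.8, 168.4, 352.0, 198.2] 819
side jaw_a 0.47 [324.6, 272.8, 325.8, 275.8] 27
side jaw_a 0.43 [293.2, 275.0, 299.6, 295.1] 79
```

View pics/t_pd.png

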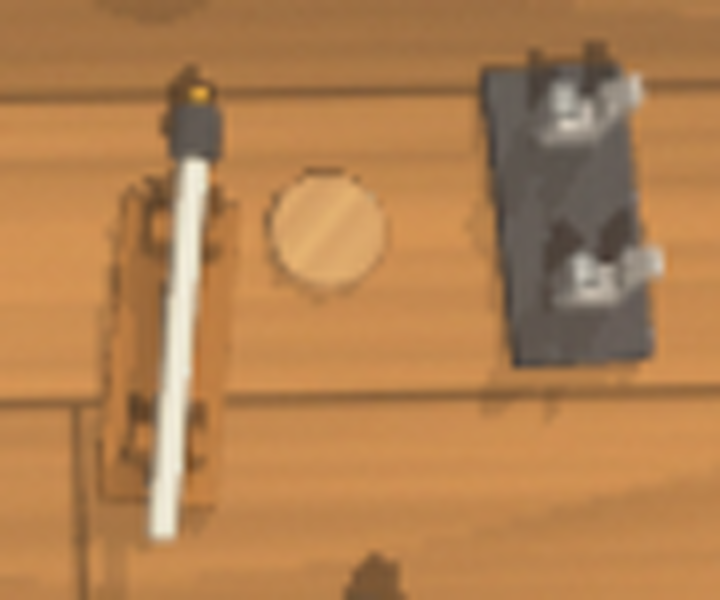

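View pics/t_u.png

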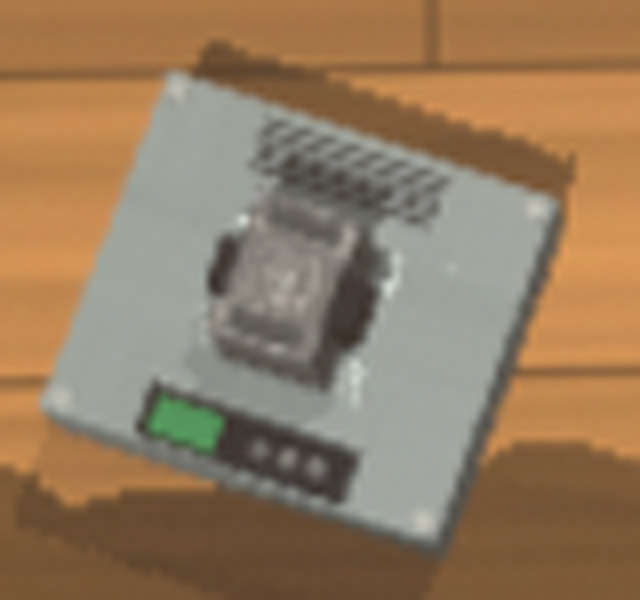

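View pics/s_pd.png

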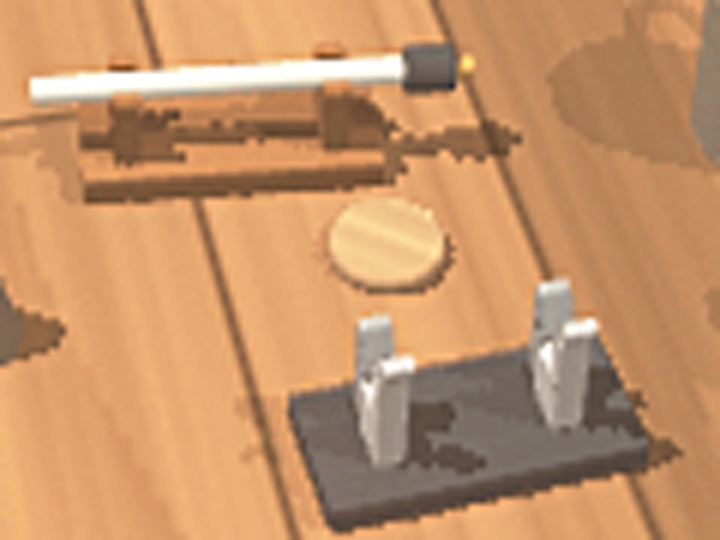

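```bash
cat > fit.py <<'E'
from h import *
from scipy.optimize import minimize
from scipy.spatial import ConvexHull
S=8
def box(cx,cy,yaw,lx,ly,z0,z1,ox=0,oy=0):
    c,s=np.cos(yaw),np.sin(yaw)
    P=[]
    for a in(-.5,.5):
        for b in(-.5,.5):
            for z in(z0,z1):
                x,y=ox+a*lx,oy+b*ly;P.append([cx+c*x-s*y,cy+s*x+c*y,z])
    return np.array(P)
def rend(n,P,shape=(384,512),win=None):
    x0,y0,x1,y1=win
    uv=proj(n,P);h=uv[ConvexHull(uv).vertices]
    m=np.zeros(((y1-y0)*S,(x1-x0)*S),np.uint8)
    q=((h-[x0,y0]+.5)*S-.5)
    cv2.fillPoly(m,[np.round(q*16).astype(np.int32)],1,shift=4)
    return m.reshape(y1-y0,S,x1-x0,S).mean((1,3))
def fit(obs,mk,p0,step):
    # obs: list (cam,mask float,ignore bool,win)
    def f(p):
        e=0
        for n,m,ig,w in obs:
            r=rend(n,mk(p),win=w);x0,y0,x1,y1=w
            e+=(np.abs(r-m[y0:y1,x0:x1])*~ig[y0:y1,x0:x1]).sum()
        return e
    best=None
    for k in range(2):
        sim=np.array([p0]+[np.array(p0)+np.eye(len(p0))[i]*step[i] for i in range(len(p0))])
        r=minimize(f,p0,method="Nelder-Mead",options=dict(initial_simplex=sim,xatol=.01,fatol=.01,maxiter=500));p0=r.x
    return r.x,r.fun
E
cat > seg.py <<'E'
from fit import *
ims={n:np.load(n+".npy") for n in("top","side")}
hsv={n:cv2.cvtColor(ims[n],cv2.COLOR_RGB2HSV) for n in ims}
vis={}
for n,w in(("top",(335,140,380,200)),("side",(280,265,350,320)),):
    x0,y0,x1,y1=w
    cv2.imwrite(f"pics/sat_{n}.png",cv2.resize(hsv[n][y0:y1,x0:x1,1],None,fx=8,fy=8,interpolation=cv2.INTER_NEAREST))
w=(165,150,240,225);cv2.imwrite("pics/sat_u.png",cv2.resize(hsv["top"][150:225,165:240,1],None,fx=7,fy=7,interpolation=cv2.INTER_NEAREST))
E
python3 seg.py; cd pics; python3 -c "
import cv2,numpy as np
a=[cv2.imread(f'sat_{k}.png') for k in('top','side','u')]
H=max(i.shape[0] for i in a)
o=np.hstack([cv2.copyMakeBorder(i,0,H-i.shape[0],0,4,0) for i in a]);o=cv2.resize(o,(800,int(o.shape[0]*800/o.shape[1])));cv2.imwrite('sat.png',o)"
```

```text
(no output)
```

View pics/sat.png

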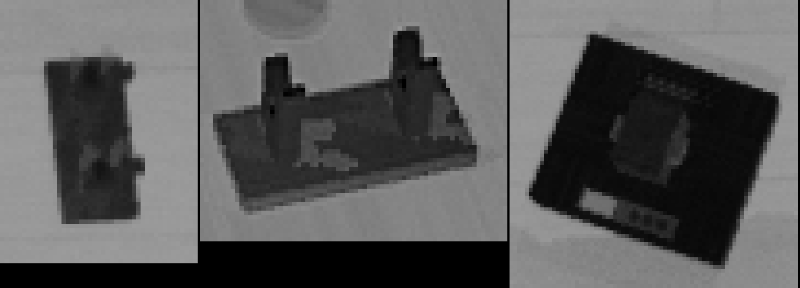

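```bash
cat > fitall.py <<'E'
from fit import *
ims={n:np.load(n+".npy") for n in("top","side")}
hsv={n:cv2.cvtColor(ims[n],cv2.COLOR_RGB2HSV) for n in ims}
Z=np.zeros((384,512),bool)
wt=(335,140,380,200);ws=(280,265,350,320)
def soft(n,lo,hi): return np.clip((hi-hsv[n][...,1].astype(float))/(hi-lo),0,1)
print("sat wood/dock top",hsv["top"][180,340:372,1]," side col",hsv["side"][285:315,300,1])
mt=(hsv["top"][...,1]<115)*1.; ms=(hsv["side"][...,1]<130)*1.
# ignore clips: bright low-sat pixels, dilated
def clip(n): 
    b=((hsv[n][...,2]>125)&(hsv[n][...,1]<70)).astype(np.uint8);return cv2.dilate(b,np.ones((5,5),np.uint8))>0
it,is_=clip("top"),clip("side")
for nm,obs in (("both",[("top",mt,it,wt),("side",ms,is_,ws)]),("top",[("top",mt,it,wt)]),("side",[("side",ms,is_,ws)])):
    c=back("top",(355,171),10)
    mk=lambda p:box(p[0],p[1],p[2]/50,130,60,0,14)
    print("dock",nm,fit(obs,mk,[c[0],c[1],0.],[6,6,5]))
mt=(hsv["top"][...,1]<100)*1.; ms=(hsv["side"][...,1]<90)*1.
wt=(160,148,240,225);ws=(212,135,285,200)
import scipy.ndimage as nd
# fill & largest comp
def big(m,w):
    o=np.zeros_like(m);x0,y0,x1,y1=w;s=m[y0:y1,x0:x1]>0;l,k=nd.label(s);a=nd.sum(s,l,range(1,k+1));o[y0:y1,x0:x1]=nd.binary_fill_holes(l==1+np.argmax(a));return o
mt=big(mt,wt);ms=big(ms,ws)
mm=np.load("m.npz")
ic=cv2.dilate((mm["side_cassette_0"]).astype(np.uint8),np.ones((5,5),np.uint8))>0
for nm,obs in (("both",[("top",mt,Z,wt),("side",ms,ic,ws)]),("top",[("top",mt,Z,wt)]),("side",[("side",ms,ic,ws)])):
    c=back("top",(199,187),60)
    mk=lambda p:box(p[0],p[1],p[2]/50,150,170,0,60)
    print("unit",nm,fit(obs,mk,[c[0],c[1],-.3*50],[6,6,5]))
# rod
def white(n,w):
    m=((hsv[n][...,1]<60)&(hsv[n][...,2]>150))*1.;return big(m,w)
wt=(295,150,325,215);ws=(236,222,310,250)
mt,ms=white("top",wt),white("side",ws)
print(mt.sum(),ms.sum())
def cyl(p):
    x,y,yaw,z,x1=p[0],p[1],p[2]/50,p[3],p[4]
    a=np.linspace(0,2*np.pi,17)
    P=[[X,6*np.cos(t),6*np.sin(t)] for X in(-80,x1) for t in a]
    P=np.array(P);c,s=np.cos(yaw),np.sin(yaw)
    return np.c_[x+c*P[:,0]-s*P[:,1],y+s*P[:,0]+c*P[:,1],z+P[:,2]]
c=back("top",(308,184),45)
for nm,obs in (("both",[("top",mt,Z,wt),("side",ms,Z,ws)]),):
    print("rod",nm,fit(obs,cyl,[c[0],c[1],0,45,70],[6,6,5,4,5]))
print("rod top",fit([("top",mt,Z,wt)],lambda p:cyl([p[0],p[1],p[2],45,p[3]]),[c[0],c[1],0,70],[6,6,5,5]))
print("rod side",fit([("side",ms,Z,ws)],lambda p:cyl([p[0],p[1],p[2],45,p[3]]),[c[0],c[1],0,70],[6,6,5,5]))
E
python3 fitall.py
```

```text
sat wood/dock top [149 153 151 153 153 153 151 145  62  43  43  40  44  50  42  36  33  22
  27  28  30  36  40  37  37  60 131 142 155 154 151 153]  side col [ 11   5  37  53  43  45  45  43  44  44  41  44  44  45  41  42  44  42
  44  45  44  47  47  68  81  76  95 133 130 130]
dock both (array([ 596.20096649, -309.55165669,    2.16399201]), np.float64(852.546875))
dock top (array([ 597.18010074, -311.39276829,    2.3573018 ]), np.float64(26.65625))
dock side (array([ 595.79211335, -308.46122456,    2.35241046]), np.float64(804.703125))
unit both (array([538.88715822, 208.72831458, -17.4290594 ]), np.float64(141.828125))
unit top (array([540.12681619, 207.99340169, -17.34695687]), np.float64(54.375))
unit side (array([538.48893559, 211.577858  , -17.76568339]), np.float64(40.03125))
148.0 256.0
rod both (array([ 535.90836025, -136.38744911,   -6.25469247,   48.16231556,
         76.03838259]), np.float64(87.765625))
rod top (array([ 536.84694613, -136.88156728,   -6.19119475,   76.64612088]), np.float64(31.828125))
rod side (array([ 533.15353737, -132.98449338,   -6.26188087,   81.25467136]), np.float64(53.265625))
```

```bash
sed -i 's/ms=(hsv\["side"\]\[...,1\]<130)\*1./ms=(hsv["side"][...,1]<105)*1./' fitall.py; python3 fitall.py | grep -v sat; python3 - <<'E'
from fit import *
for n,w,s in(("top",(335,140,380,200),9),("side",(280,265,350,320),9)):
    im=np.load(n+".npy");x0,y0,x1,y1=w
    c=cv2.resize(im[y0:y1,x0:x1,::-1],None,fx=s,fy=s,interpolation=cv2.INTER_CUBIC)
    p=(597.2,-311.4,.046) if n=="top" else (594,-308,.046)
    uv=lambda P:np.round(((proj(n,P)-[x0,y0]+.5)*s-.5)).astype(int)
    P=uv(box(*p,130,60,14,14));h=cv2.convexHull(P.astype(np.int32));cv2.polylines(c,[h],True,(0,255,255),1)
    for ox in(-36,36):
        for oy,col in((-7.5,(0,0,255)),(7.5,(255,0,0))):
            cs,sn=np.cos(p[2]),np.sin(p[2])
            L=np.array([[p[0]+cs*(ox+a)-sn*oy,p[1]+sn*(ox+a)+cs*oy,75] for a in(-6,6)])
            q=uv(L);cv2.line(c,tuple(map(int,q[0])),tuple(map(int,q[1])),col,1)
    cv2.imwrite(f"pics/ov_{n}.png",c)
E
```

```text
27  28  30  36  40  37  37  60 131 142 155 154 151 153]  side col [ 11   5  37  53  43  45  45  43  44  44  41  44  44  45  41  42  44  42
  44  45  44  47  47  68  81  76  95 133 130 130]
dock both (array([ 596.36485657, -308.34551002,    2.31933795]), np.float64(143.484375))
dock top (array([ 597.18010074, -311.39276829,    2.3573018 ]), np.float64(26.65625))
dock side (array([ 595.54987995, -307.30861398,    1.83611673]), np.float64(76.703125))Traceback (most recent call last):
  File "fitall.py", line 29, in <module>
    print("unit",nm,fit(obs,mk,[c[0],c[1],-.3*50],[6,6,5]))
                    ~~~^^^^^^^^^^^^^^^^^^^^^^^^^^^^^^^^^^^
  File "fit.py", line 31, in fit
    r=minimize(f,p0,method="Nelder-Mead",options=dict(initial_simplex=sim,xatol=.01,fatol=.01,maxiter=500));p0=r.x
    res = _minimize_neldermead(fun, x0, args, callback, bounds=bounds,
                               **options)
    fsim[j] = func(sim[j])
              ~~~~^^^^^^^^
    fx = function(np.copy(x), *(wrapper_args + args))
  File "fit.py", line 25, in f
    r=rend(n,mk(p),win=w);x0,y0,x1,y1=w
  File "fit.py", line 15, in rend
    uv=proj(n,P);h=uv[ConvexHull(uv).vertices]
  File "h.py", line 6, in proj
    K,r,t=cal(n);return cv2.projectPoints(np.asarray(P,float).reshape(-1,1,3),r,t,K,None)[0].reshape(-1,2)
          ~~~^^^
  File "h.py", line 4, in cal
    c=cams.calibration(n);return c["camera_matrix"],np.array(c["rvec"]),np.array(c["tvec"])
ValueError: time passes only in moves, steps and waits
```

View pics/ov_top.png

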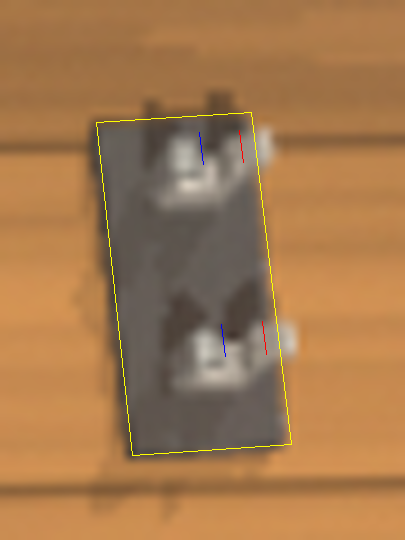

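View pics/ov_side.png

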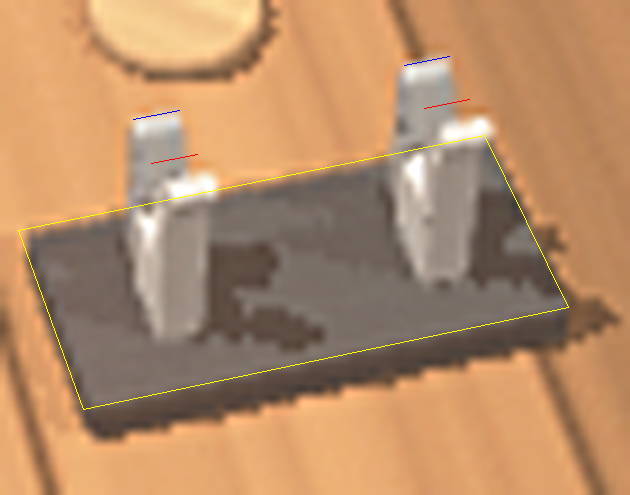

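```bash
cat > h.py.tmp <<'E'
E
rm h.py.tmp
python3 - <<'E'
s=open('h.py').read()
s=s.replace('''def cal(n):
''','''_C={}
def cal(n):
    if n not in _C:_C[n]=_cal(n)
    return _C[n]
def _cal(n):
''')
s+='''
def go(x,y,z,yaw):
    s=env.state();p=s["ee_pos"];w=np.radians(s["ee_rot"])
    from scipy.spatial.transform import Rotation as Ro
    R=Ro.from_euler("xyz",w).as_matrix();d=R.T@(np.array([x,y,z])-p)
    dyaw=(yaw-s["ee_rot"][2]+180)%360-180
    print("t",round(s["time_s"],2),"p",p.round(1),"rot",s["ee_rot"].round(1),"F",s["force"].round(1),"w",round(s["gripper_width"],1),"q6",s["qpos"][5].round(0))
    print("delta",d.round(1),"spin",round(-np.radians(dyaw),3))
'''
open('h.py','w').write(s)
E
python3 -c "
from h import *
go(535,-135,150,172.9)"
```

```text
t 0.9 p [142.2 557.2 214. ] rot [180.    0.  165.7] F [ 0.1 -0.4  0.9] w 91.0 q6 -1.0
delta [-551.8 -573.6   63.9] spin -0.126
```

>>> apply_moves(
  plan=[
    {"jaw": 0, "delta_pos": [-43, -45, 0], "spin": 0},
    {"jaw": 0, "delta_pos": [-86, -90, 0], "spin": 0},
    {"jaw": 0, "delta_pos": [-129, -135, 0], "spin": -0.02},
    {"jaw": 0, "delta_pos": [-172, -180, 0], "spin": -0.04},
    {"jaw": 0, "delta_pos": [-215, -225, 0], "spin": -0.06},
    {"jaw": 0, "delta_pos": [-258, -270, 0], "spin": -0.08},
    {"jaw": 0, "delta_pos": [-301, -315, 0], "spin": -0.1},
    {"jaw": 0, "delta_pos": [-344, -360, 0], "spin": -0.126},
  ],
  squeeze=40,
)

```text
time_s: 1.9
ee_pos: [387.3, 121.5, 214.4]
ee_rot: [179.9, 0.1, 173.0]
force: [0.9, -0.2, -0.3]
gripper_width: 91.0
```

```bash
python3 -c "
from h import *
go(535,-135,150,172.9)"
```

```text
t 1.9 p [387.3 121.5 214.4] rot [1.799e+02 1.000e-01 1.730e+02] F [ 0.9 -0.2 -0.3] w 91.0 q6 -67.0
delta [-177.9 -236.5   64.4] spin 0.001
```

>>> apply_moves(
  plan=[
    {"jaw": 0, "delta_pos": [-36, -47, 10], "spin": 0},
    {"jaw": 0, "delta_pos": [-72, -94, 25], "spin": 0},
    {"jaw": 0, "delta_pos": [-108, -141, 40], "spin": 0},
    {"jaw": 0, "delta_pos": [-144, -188, 55], "spin": 0},
    {"jaw": 0, "delta_pos": [-170, -225, 80], "spin": 0},
    {"jaw": 0, "delta_pos": [-178, -236, 100], "spin": 0},
    {"jaw": 0, "delta_pos": [-178, -236, 110], "spin": 0},
    {"jaw": 0, "delta_pos": [-178, -236, 110], "spin": 0},
  ],
)

```text
time_s: 2.9
ee_pos: [534.4, -133.7, 104.0]
ee_rot: [179.9, -0.0, 173.0]
force: [-1.2, 0.4, 0.5]
gripper_width: 91.7
```

```bash
python3 -c "
from h import *
go(535,-135,26,172.9)
t=cams.grab_frame('top');s=cams.grab_frame('side')
crop(t,265,130,365,230,6,'pics/t1.png');crop(s,215,160,345,270,6,'pics/s1.png')
"
```

```text
t 2.9 p [ 534.4 -133.7  104. ] rot [179.9  -0.  173. ] F [-1.2  0.4  0.5] w 91.7 q6 -98.0
delta [-0.8 -1.3 78. ] spin 0.001
```

View pics/t1.png

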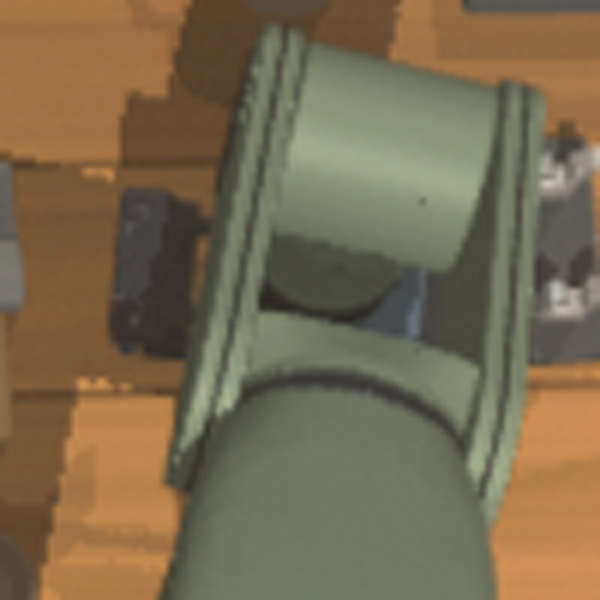

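View pics/s1.png

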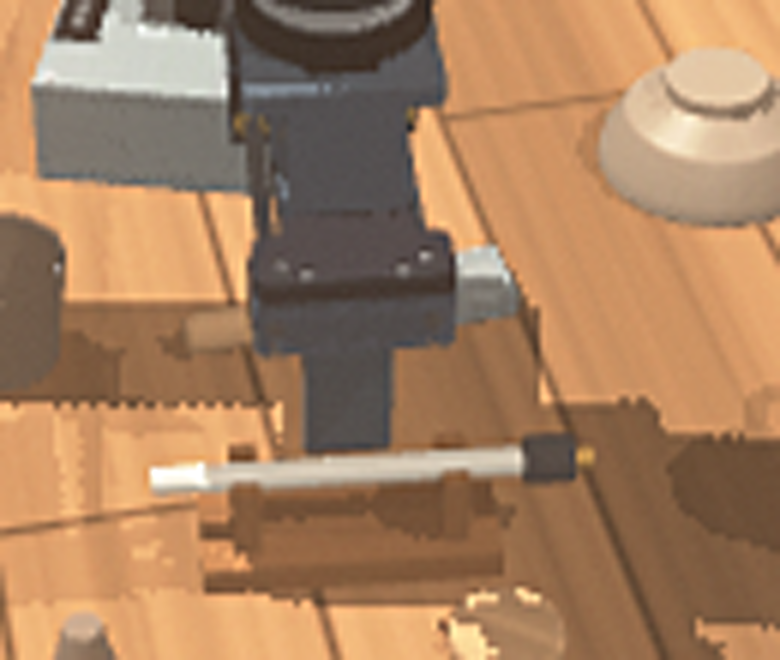

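>>> apply_moves(
  plan=[
    {"jaw": 0, "delta_pos": [0, -1, 15], "spin": 0},
    {"jaw": 0, "delta_pos": [0, -1, 32], "spin": 0},
    {"jaw": 0, "delta_pos": [0, -1, 50], "spin": 0},
    {"jaw": 0, "delta_pos": [0, -1, 65], "spin": 0},
    {"jaw": 0, "delta_pos": [0, -1, 76], "spin": 0},
    {"jaw": 0, "delta_pos": [0, -1, 77], "spin": 0},
    {"jaw": 0, "delta_pos": [0, -1, 77], "spin": 0},
    {"jaw": 0, "delta_pos": [0, -1, 77], "spin": 0},
  ],
)

```text
time_s: 4.0
ee_pos: [535.9, -134.8, 28.8]
ee_rot: [180.0, 0.2, 173.0]
force: [-0.4, -0.6, 0.2]
gripper_width: 91.3
```

```bash
python3 -c "
from h import *
go(535,-135,26,172.9)
s=cams.grab_frame('side');t=cams.grab_frame('top')
crop(s,215,160,345,270,6,'pics/s2.png');crop(t,265,130,365,230,6,'pics/t2.png')
"
```

```text
t 4.0 p [ 535.9 -134.8   28.8] rot [180.    0.2 173. ] F [-0.4 -0.6  0.2] w 91.3 q6 -98.0
delta [ 0.8 -0.3  2.8] spin 0.002
```

View pics/s2.png

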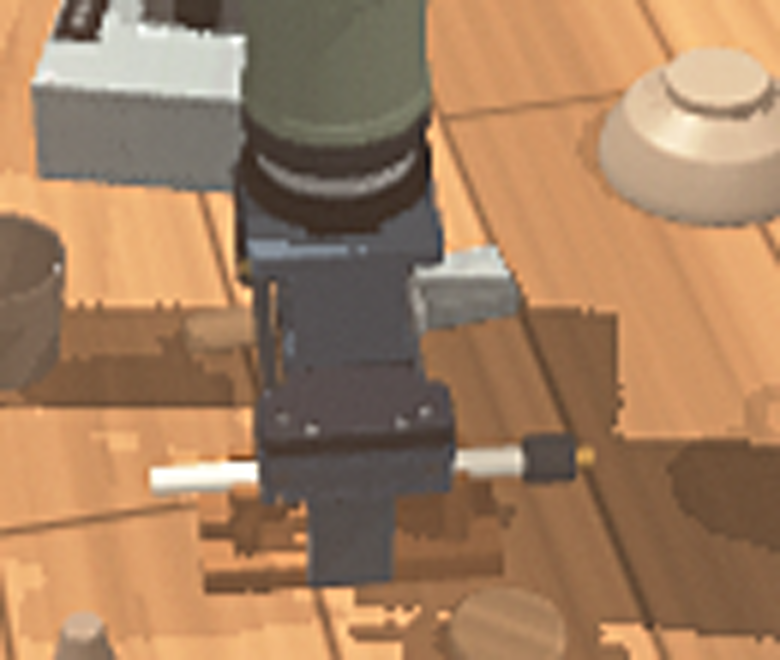

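>>> apply_moves(
  plan=[
    {"jaw": 0.5, "delta_pos": [0, 0, 2], "spin": 0},
    {"jaw": 0.7, "delta_pos": [0, 0, 2], "spin": 0},
    {"jaw": 0.8, "delta_pos": [0, 0, 2], "spin": 0},
    {"jaw": 1, "delta_pos": [0, 0, 2], "spin": 0},
    {"jaw": 1, "delta_pos": [0, 0, 2], "spin": 0},
    {"jaw": 1, "delta_pos": [0, 0, 2], "spin": 0},
    {"jaw": 1, "delta_pos": [0, 0, 2], "spin": 0},
    {"jaw": 1, "delta_pos": [0, 0, 2], "spin": 0},
  ],
  squeeze=10,
)

```text
time_s: 5.1
ee_pos: [535.8, -134.7, 26.8]
ee_rot: [180.0, 0.2, 173.0]
force: [0.2, 0.1, 0.3]
gripper_width: 13.9
```

```bash
python3 -c "
from h import *
go(535,-135,26,172.9)
"
```

```text
t 5.1 p [ 535.8 -134.7   26.8] rot [180.    0.2 173. ] F [0.2 0.1 0.3] w 13.9 q6 -98.0
delta [ 0.7 -0.4  0.8] spin 0.002
```

>>> apply_moves(
  plan=[
    {"jaw": 1, "delta_pos": [0, 0, 0], "spin": 0},
    {"jaw": 1, "delta_pos": [0, 0, 0], "spin": 0},
    {"jaw": 1, "delta_pos": [0, 0, 0], "spin": 0},
    {"jaw": 1, "delta_pos": [0, 0, 0], "spin": 0},
    {"jaw": 1, "delta_pos": [0, 0, 0], "spin": 0},
    {"jaw": 1, "delta_pos": [0, 0, 0], "spin": 0},
    {"jaw": 1, "delta_pos": [0, 0, 0], "spin": 0},
    {"jaw": 1, "delta_pos": [0, 0, 0], "spin": 0},
  ],
  squeeze=45,
)

```text
time_s: 6.1
ee_pos: [535.7, -134.7, 26.8]
ee_rot: [180.0, 0.2, 173.0]
force: [-0.6, 0.3, -0.3]
gripper_width: 11.2
```

>>> apply_moves(
  plan=[
    {"jaw": 1, "delta_pos": [0, 0, -12], "spin": 0},
    {"jaw": 1, "delta_pos": [0, 0, -30], "spin": 0},
    {"jaw": 1, "delta_pos": [0, 0, -50], "spin": 0},
    {"jaw": 1, "delta_pos": [0, 0, -70], "spin": 0},
    {"jaw": 1, "delta_pos": [0, 0, -90], "spin": 0},
    {"jaw": 1, "delta_pos": [0, 0, -100], "spin": 0},
    {"jaw": 1, "delta_pos": [0, 0, -100], "spin": 0},
    {"jaw": 1, "delta_pos": [0, 0, -100], "spin": 0},
  ],
)

```text
time_s: 7.1
ee_pos: [534.9, -134.6, 126.1]
ee_rot: [179.9, 0.1, 173.0]
force: [-0.6, -0.8, -1.9]
gripper_width: 10.9
```

```bash
python3 -c "
from h import *
go(596.4,-309,90,182.6)
"
```

```text
t 7.1 p [ 534.9 -134.6  126.1] rot [1.799e+02 1.000e-01 1.730e+02] F [-0.6 -0.8 -1.9] w 10.9 q6 -98.0
delta [ -82.2 -165.6   36.1] spin -0.167
```

>>> apply_moves(
  plan=[
    {"jaw": 1, "delta_pos": [-15, -30, 0], "spin": -0.03},
    {"jaw": 1, "delta_pos": [-31, -62, 0], "spin": -0.06},
    {"jaw": 1, "delta_pos": [-47, -94, 0], "spin": -0.09},
    {"jaw": 1, "delta_pos": [-63, -126, 10], "spin": -0.12},
    {"jaw": 1, "delta_pos": [-75, -152, 20], "spin": -0.15},
    {"jaw": 1, "delta_pos": [-82, -165.5, 30], "spin": -0.167},
    {"jaw": 1, "delta_pos": [-82, -165.5, 30], "spin": -0.167},
    {"jaw": 1, "delta_pos": [-82, -165.5, 30], "spin": -0.167},
  ],
)

```text
time_s: 8.1
ee_pos: [595.9, -307.8, 96.1]
ee_rot: [179.9, 0.1, -177.4]
force: [-0.2, 0.8, 0.2]
gripper_width: 11.0
```

```bash
python3 -c "
from h import *
go(596.4,-309,65,182.6)
s=cams.grab_frame('side');t=cams.grab_frame('top')
np.save('side2.npy',s)
crop(s,250,200,370,320,6,'pics/s3.png');crop(t,310,120,410,210,6,'pics/t3.png')
"
```

```text
t 8.1 p [ 595.9 -307.8   96.1] rot [ 1.799e+02  1.000e-01 -1.774e+02] F [-0.2  0.8  0.2] w 11.0 q6 -121.0
delta [-0.4 -1.2 31.1] spin -0.0
```

View pics/s3.png

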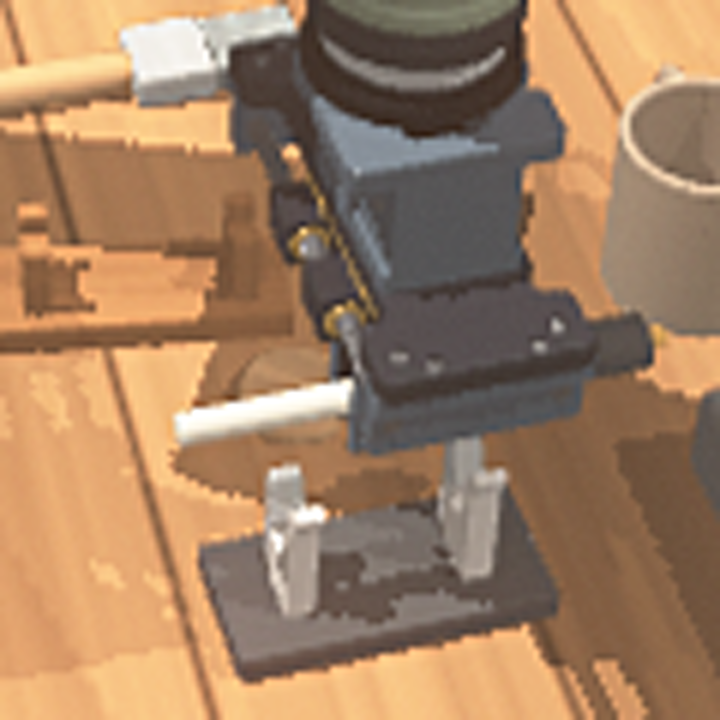

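View pics/t3.png

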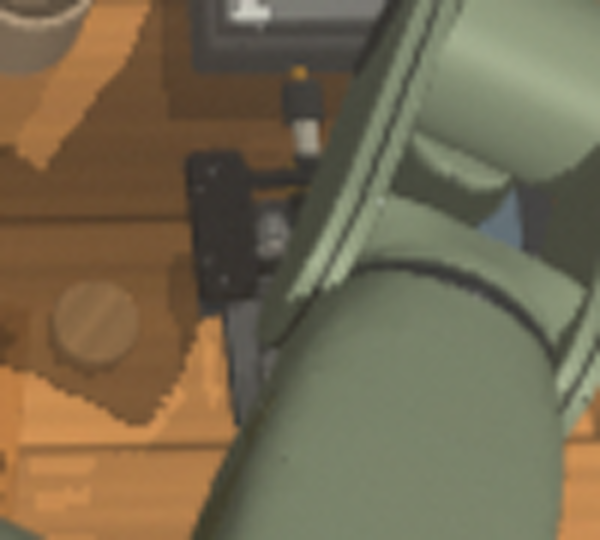

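>>> apply_moves(
  plan=[
    {"jaw": 1, "delta_pos": [-0.4, -1.2, 5], "spin": 0},
    {"jaw": 1, "delta_pos": [-0.4, -1.2, 12], "spin": 0},
    {"jaw": 1, "delta_pos": [-0.4, -1.2, 20], "spin": 0},
    {"jaw": 1, "delta_pos": [-0.4, -1.2, 27], "spin": 0},
    {"jaw": 1, "delta_pos": [-0.4, -1.2, 31], "spin": 0},
    {"jaw": 1, "delta_pos": [-0.4, -1.2, 31], "spin": 0},
    {"jaw": 1, "delta_pos": [-0.4, -1.2, 31], "spin": 0},
    {"jaw": 1, "delta_pos": [-0.4, -1.2, 31], "spin": 0},
  ],
  squeeze=55,
)

```text
time_s: 9.2
ee_pos: [597.0, -309.1, 66.1]
ee_rot: [180.0, 0.2, -177.4]
force: [0.5, 0.2, -0.2]
gripper_width: 10.7
```

```bash
python3 -c "
from h import *
go(596.4,-309,27,182.6)
s=cams.grab_frame('side')
crop(s,265,240,350,315,8,'pics/s4.png')
"
```

```text
t 9.2 p [ 597.  -309.1   66.1] rot [ 180.     0.2 -177.4] F [ 0.5  0.2 -0.2] w 10.7 q6 -121.0
delta [ 0.7  0.2 39.1] spin 0.0
```

View pics/s4.png

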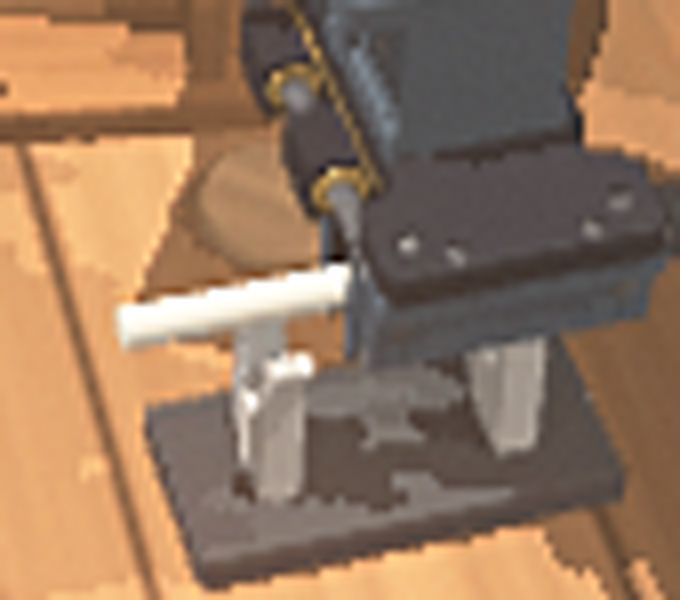

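>>> apply_moves(
  plan=[
    {"jaw": 1, "delta_pos": [0, 0, 3], "spin": 0},
    {"jaw": 1, "delta_pos": [0, 0, 6], "spin": 0},
    {"jaw": 1, "delta_pos": [0, 0, 9], "spin": 0},
    {"jaw": 1, "delta_pos": [0, 0, 12], "spin": 0},
    {"jaw": 1, "delta_pos": [0, 0, 14], "spin": 0},
    {"jaw": 1, "delta_pos": [0, 0, 16], "spin": 0},
    {"jaw": 1, "delta_pos": [0, 0, 16], "spin": 0},
    {"jaw": 1, "delta_pos": [0, 0, 16], "spin": 0},
  ],
)

```text
time_s: 10.25
ee_pos: [597.0, -309.2, 50.1]
ee_rot: [180.0, 0.2, -177.4]
force: [-0.9, -0.5, -0.1]
gripper_width: 10.8
```

```bash
python3 -c "
from h import *
go(596.4,-309,27,182.6)
s=cams.grab_frame('side')
crop(s,265,240,350,315,8,'pics/s5.png')
"
```

```text
t 10.25 p [ 597.  -309.2   50.1] rot [ 180.     0.2 -177.4] F [-0.9 -0.5 -0.1] w 10.8 q6 -121.0
delta [ 0.7  0.2 23.1] spin 0.0
```

View pics/s5.png

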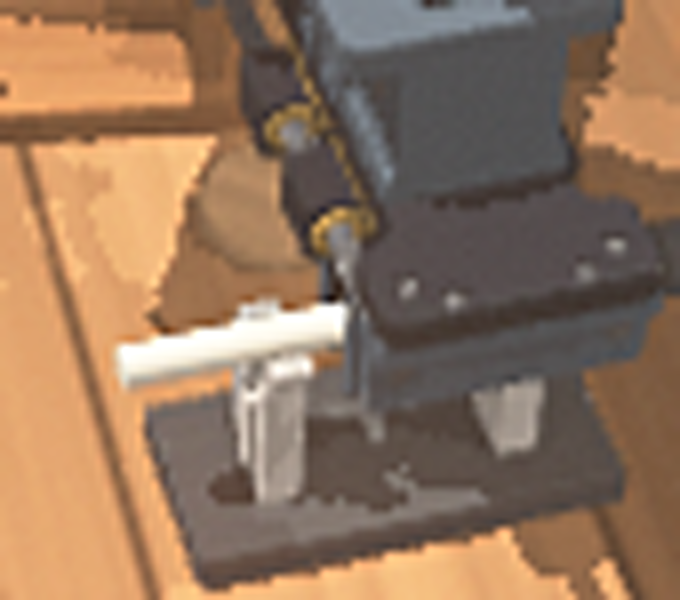

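>>> apply_moves(
  plan=[
    {"jaw": 1, "delta_pos": [0, 0, 3], "spin": 0},
    {"jaw": 1, "delta_pos": [0, 0, 6], "spin": 0},
    {"jaw": 1, "delta_pos": [0, 0, 9], "spin": 0},
    {"jaw": 1, "delta_pos": [0, 0, 12], "spin": 0},
    {"jaw": 1, "delta_pos": [0, 0, 15], "spin": 0},
    {"jaw": 1, "delta_pos": [0, 0, 18], "spin": 0},
    {"jaw": 1, "delta_pos": [0, 0, 21], "spin": 0},
    {"jaw": 1, "delta_pos": [0, 0, 23], "spin": 0},
  ],
)

```text
time_s: 11.3
ee_pos: [596.8, -309.0, 26.7]
ee_rot: [180.0, 0.2, -177.4]
force: [0.5, -0.9, 11.7]
gripper_width: 11.0
```

```bash
python3 -c "
from h import *
go(596.4,-309,26.8,182.6)
s=cams.grab_frame('side')
crop(s,265,240,350,315,8,'pics/s6.png')
"
```

```text
t 11.3 p [ 596.8 -309.    26.7] rot [ 180.     0.2 -177.4] F [ 0.5 -0.9 11.7] w 11.0 q6 -121.0
delta [ 0.4  0.1 -0.1] spin 0.0
```

View pics/s6.png

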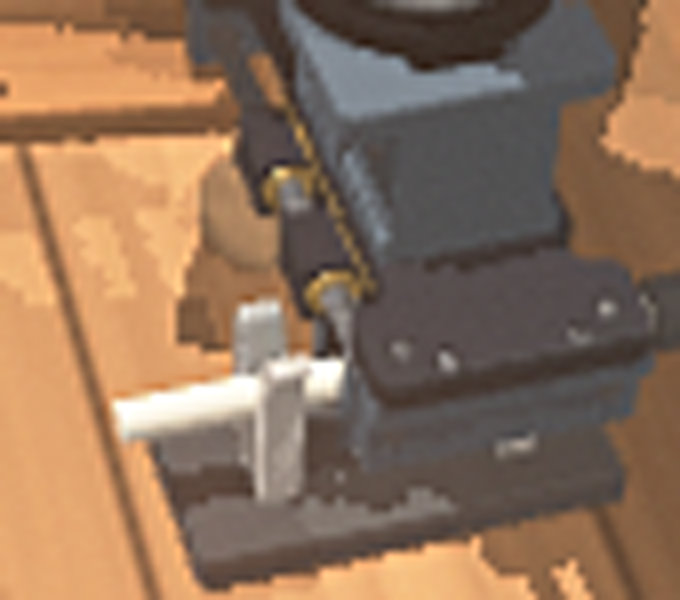

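>>> apply_moves(
  plan=[
    {"jaw": 1, "delta_pos": [0, 0, 0.5], "spin": 0},
    {"jaw": 1, "delta_pos": [0, 0, 1], "spin": 0},
    {"jaw": 1, "delta_pos": [0, 0, 1.5], "spin": 0},
    {"jaw": 1, "delta_pos": [0, 0, 2], "spin": 0},
    {"jaw": 1, "delta_pos": [0, 0, 2], "spin": 0},
    {"jaw": 1, "delta_pos": [0, 0, 2], "spin": 0},
    {"jaw": 1, "delta_pos": [0, 0, 2], "spin": 0},
    {"jaw": 1, "delta_pos": [0, 0, 2], "spin": 0},
  ],
)

```text
time_s: 12.35
ee_pos: [596.9, -309.1, 26.6]
ee_rot: [180.0, 0.2, -177.4]
force: [-3.1, 0.1, 11.4]
gripper_width: 10.9
```

>>> apply_moves(
  plan=[
    {"jaw": 1, "delta_pos": [0, 0, 1], "spin": 0},
    {"jaw": 1, "delta_pos": [0, 0, 2], "spin": 0},
    {"jaw": 1, "delta_pos": [0, 0, 3], "spin": 0},
    {"jaw": 1, "delta_pos": [0, 0, 4], "spin": 0},
    {"jaw": 1, "delta_pos": [0, 0, 5], "spin": 0},
    {"jaw": 1, "delta_pos": [0, 0, 5], "spin": 0},
    {"jaw": 1, "delta_pos": [0, 0, 5], "spin": 0},
    {"jaw": 1, "delta_pos": [0, 0, 5], "spin": 0},
  ],
)

```text
time_s: 13.35
ee_pos: [597.0, -309.2, 26.4]
ee_rot: [-180.0, 0.3, -177.4]
force: [-7.5, 2.6, 25.7]
gripper_width: 11.2
```

```bash
python3 -c "
from h import *
go(596.4,-309,26.8,182.6)
s=cams.grab_frame('side')
crop(s,265,240,350,315,8,'pics/s7.png')
"
```

```text
t 13.35 p [ 597.  -309.2   26.4] rot [-180.     0.3 -177.4] F [-7.5  2.6 25.7] w 11.2 q6 -121.0
delta [ 0.6  0.2 -0.4] spin 0.0
```

View pics/s7.png

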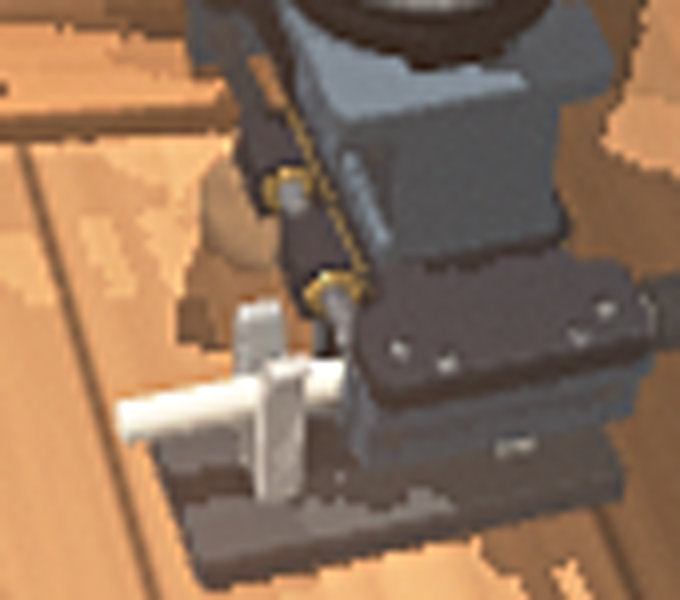

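>>> apply_moves(
  plan=[
    {"jaw": 1, "delta_pos": [0, 0, 0], "spin": 0},
    {"jaw": 1, "delta_pos": [0, 0, 0], "spin": 0},
    {"jaw": 0.5, "delta_pos": [0, 0, 0], "spin": 0},
    {"jaw": 0.3, "delta_pos": [0, 0, 0], "spin": 0},
    {"jaw": 0.3, "delta_pos": [0, 0, 0], "spin": 0},
    {"jaw": 0.3, "delta_pos": [0, 0, 0], "spin": 0},
    {"jaw": 0.3, "delta_pos": [0, 0, 0], "spin": 0},
    {"jaw": 0.3, "delta_pos": [0, 0, 0], "spin": 0},
  ],
  squeeze=30,
)

```text
time_s: 14.4
ee_pos: [597.0, -309.2, 26.4]
ee_rot: [-180.0, 0.3, -177.4]
force: [0.0, -0.1, -0.0]
gripper_width: 63.7
```

>>> apply_moves(
  plan=[
    {"jaw": 0.3, "delta_pos": [0, 0, -10], "spin": 0},
    {"jaw": 0.3, "delta_pos": [0, 0, -25], "spin": 0},
    {"jaw": 0.3, "delta_pos": [0, 0, -45], "spin": 0},
    {"jaw": 0.3, "delta_pos": [0, 0, -70], "spin": 0},
    {"jaw": 0.3, "delta_pos": [0, 0, -100], "spin": 0},
    {"jaw": 0.3, "delta_pos": [0, 20, -130], "spin": 0},
    {"jaw": 0.3, "delta_pos": [0, 60, -150], "spin": 0},
    {"jaw": 0, "delta_pos": [0, 120, -160], "spin": 0},
  ],
)

```text
time_s: 15.4
ee_pos: [591.6, -189.4, 189.2]
ee_rot: [-179.9, 0.5, -177.5]
force: [-0.0, -0.1, -0.1]
gripper_width: 71.1
```

```bash
python3 -c "
from h import *
go(539,210,150,160)
s=cams.grab_frame('side');t=cams.grab_frame('top')
np.save('side3.npy',s);np.save('top3.npy',t)
crop(s,265,240,350,315,8,'pics/s8.png');crop(t,325,130,395,210,7,'pics/t8.png')
"
```

```text
t 15.4 p [ 591.6 -189.4  189.2] rot [-179.9    0.5 -177.5] F [-0.  -0.1 -0.1] w 71.1 q6 -111.0
delta [ 35.7 401.4  37.9] spin 0.392
```

View pics/s8.png

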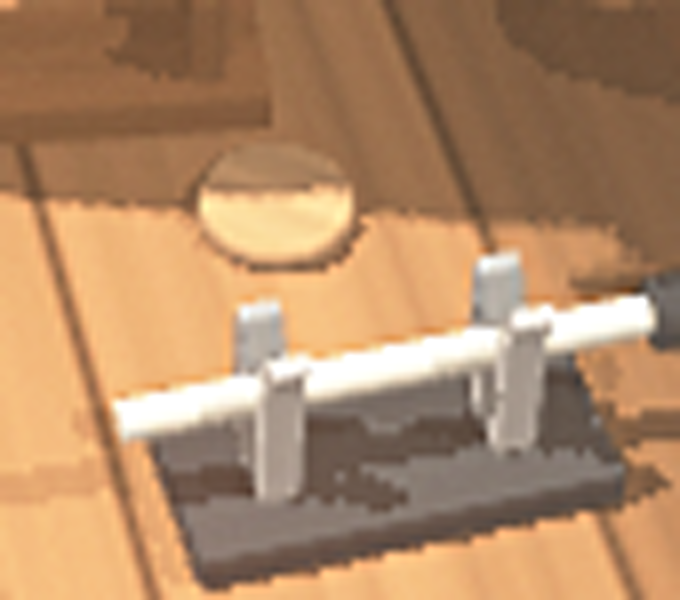

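View pics/t8.png

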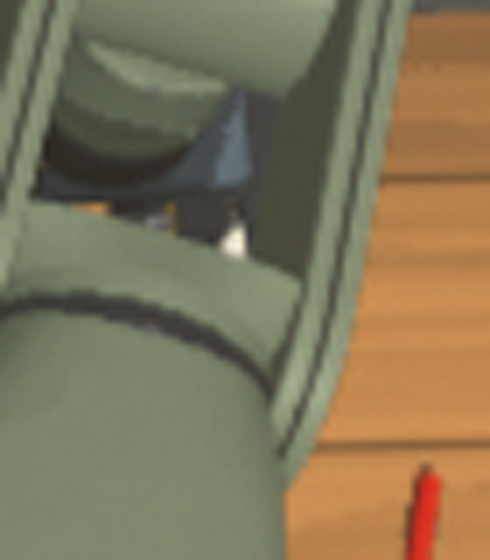

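>>> apply_moves(
  plan=[
    {"jaw": 0, "delta_pos": [4, 45, 0], "spin": 0.05},
    {"jaw": 0, "delta_pos": [9, 95, 0], "spin": 0.1},
    {"jaw": 0, "delta_pos": [13, 145, 0], "spin": 0.15},
    {"jaw": 0, "delta_pos": [18, 200, 0], "spin": 0.2},
    {"jaw": 0, "delta_pos": [22, 255, 0], "spin": 0.25},
    {"jaw": 0, "delta_pos": [27, 310, 5], "spin": 0.3},
    {"jaw": 0, "delta_pos": [32, 360, 15], "spin": 0.35},
    {"jaw": 0, "delta_pos": [35.7, 401, 30], "spin": 0.392},
  ],
)

```text
time_s: 16.5
ee_pos: [536.2, 215.8, 160.7]
ee_rot: [179.7, 0.6, 160.4]
force: [0.0, 0.1, 0.7]
gripper_width: 91.2
```

>>> apply_moves(
  plan=[
    {"jaw": 0, "delta_pos": [0, 0, 0], "spin": 0},
    {"jaw": 0, "delta_pos": [0, 0, 0], "spin": 0},
    {"jaw": 0, "delta_pos": [0, 0, 0], "spin": 0},
    {"jaw": 0, "delta_pos": [0, 0, 0], "spin": 0},
    {"jaw": 0, "delta_pos": [0, 0, 0], "spin": 0},
    {"jaw": 0, "delta_pos": [0, 0, 0], "spin": 0},
    {"jaw": 0, "delta_pos": [0, 0, 0], "spin": 0},
    {"jaw": 0, "delta_pos": [0, 0, 0], "spin": 0},
  ],
)

```text
time_s: 17.5
ee_pos: [536.2, 215.9, 160.7]
ee_rot: [179.7, 0.6, 160.4]
force: [-0.4, -0.2, -0.5]
gripper_width: 91.2
```

```bash
python3 -c "
from h import *
go(539.3,210,125,160)
"
```

```text
t 17.5 p [536.2 215.9 160.7] rot [179.7   0.6 160.4] F [-0.4 -0.2 -0.5] w 91.2 q6 -49.0
delta [-4.5 -4.7 35.7] spin 0.006
```

>>> apply_moves(
  plan=[
    {"jaw": 0, "delta_pos": [-4.5, -4.7, 10], "spin": 0.006},
    {"jaw": 0, "delta_pos": [-4.5, -4.7, 20], "spin": 0.006},
    {"jaw": 0, "delta_pos": [-4.5, -4.7, 30], "spin": 0.006},
    {"jaw": 0, "delta_pos": [-4.5, -4.7, 36], "spin": 0.006},
    {"jaw": 0, "delta_pos": [-4.5, -4.7, 36], "spin": 0.006},
    {"jaw": 0, "delta_pos": [-4.5, -4.7, 36], "spin": 0.006},
    {"jaw": 0, "delta_pos": [-4.5, -4.7, 36], "spin": 0.006},
    {"jaw": 0, "delta_pos": [-4.5, -4.7, 36], "spin": 0.006},
  ],
)

```text
time_s: 18.5
ee_pos: [539.4, 210.1, 125.0]
ee_rot: [179.7, 0.6, 160.0]
force: [0.4, -0.3, -0.0]
gripper_width: 91.0
```

```bash
python3 -c "
from h import *
go(539.3,210,67.5,160)
s=cams.grab_frame('side');t=cams.grab_frame('top')
crop(s,205,90,295,200,6,'pics/s9.png');crop(t,150,130,250,230,6,'pics/t9.png')
"
```

```text
t 18.5 p [539.4 210.1 125. ] rot [179.7   0.6 160. ] F [ 0.4 -0.3 -0. ] w 91.0 q6 -50.0
delta [ 0.7 -0.4 57.5] spin 0.0
```

View pics/s9.png

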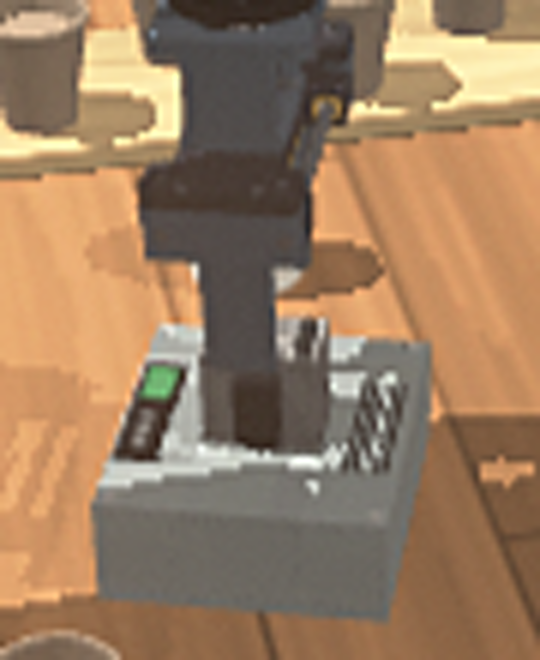

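View pics/t9.png

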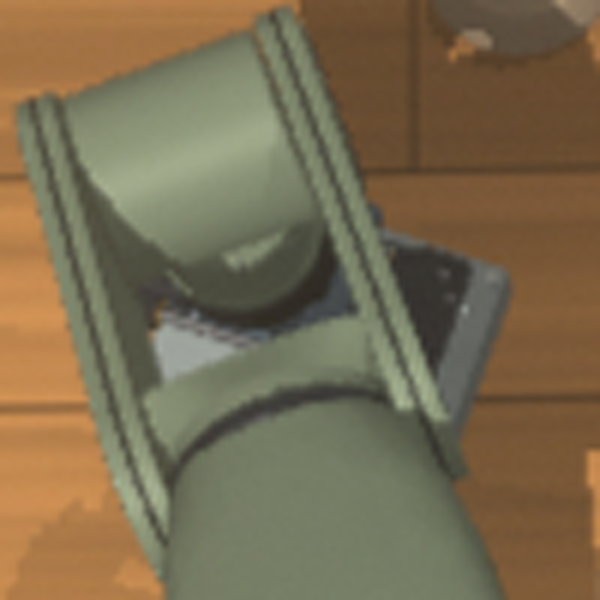

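```bash
python3 -c "
from h import *
a=np.radians(70);y=np.array([np.cos(a),np.sin(a),0]);c=np.array([539.4,210.1,125])
f=lambda P:(proj('side',P)[0]-[205,90]+.5)*6
x=np.array([np.cos(a-np.pi/2),np.sin(a-np.pi/2),0])
print([f(c-y*59+x*k+[0,0,5]) for k in(-16,16)], f(c-y*59))
u=np.array([539.3,210,0])
print([f(u-y*31+x*k+[0,0,z]) for k in(-11,11) for z in(68,101)])
print([f(u+y*b*85+x*k*75+[0,0,60]) for k in(-1,1) for b in (-1,1)])
"
```

```text
[array([212.01923854, 367.64585501]), array([276.27565796, 372.14802485])] [244.4670808  378.43534697]
[array([236.93100207, 440.42839321]), array([234.44393597, 386.50468021]), array([279.34568462, 443.55192572]), array([277.4402296 , 389.55467821])]
[array([ 92.61265654, 505.108447  ]), array([160.65210129, 324.52263923]), array([389.14853124, 528.07887973]), array([432.60824957, 343.03409316])]
```

>>> apply_moves(
  plan=[
    {"jaw": 0, "delta_pos": [-1.3, -0.4, 10], "spin": 0},
    {"jaw": 0, "delta_pos": [-1.3, -0.4, 22], "spin": 0},
    {"jaw": 0, "delta_pos": [-1.3, -0.4, 34], "spin": 0},
    {"jaw": 0, "delta_pos": [-1.3, -0.4, 45], "spin": 0},
    {"jaw": 0, "delta_pos": [-1.3, -0.4, 54], "spin": 0},
    {"jaw": 0, "delta_pos": [-1.3, -0.4, 57], "spin": 0},
    {"jaw": 0, "delta_pos": [-1.3, -0.4, 57], "spin": 0},
    {"jaw": 0, "delta_pos": [-1.3, -0.4, 57], "spin": 0},
  ],
)

```text
time_s: 19.6
ee_pos: [541.5, 209.4, 68.3]
ee_rot: [179.6, 0.6, 160.0]
force: [-0.3, -0.7, 0.1]
gripper_width: 91.1
```

```bash
python3 -c "
from h import *
go(541.2,209.3,67.5,160)
s=cams.grab_frame('side')
crop(s,205,90,295,200,6,'pics/s10.png')
"
```

```text
t 19.6 p [541.5 209.4  68.3] rot [179.6   0.6 160. ] F [-0.3 -0.7  0.1] w 91.1 q6 -50.0
delta [ 0.3 -0.2  0.8] spin 0.0
```

View pics/s10.png

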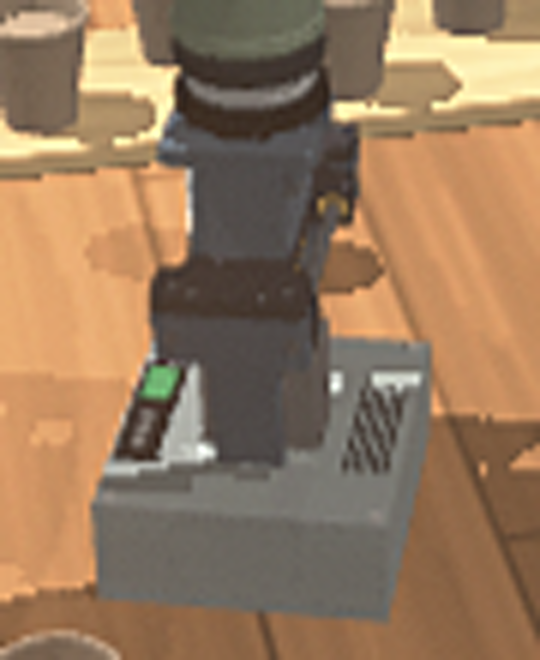

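>>> apply_moves(
  plan=[
    {"jaw": 0.2, "delta_pos": [0, 0, 0], "spin": 0},
    {"jaw": 0.3, "delta_pos": [0, 0, 0], "spin": 0},
    {"jaw": 0.35, "delta_pos": [0, 0, 0], "spin": 0},
    {"jaw": 0.4, "delta_pos": [0, 0, 0], "spin": 0},
    {"jaw": 0.45, "delta_pos": [0, 0, 0], "spin": 0},
    {"jaw": 0.6, "delta_pos": [0, 0, 0], "spin": 0},
    {"jaw": 0.6, "delta_pos": [0, 0, 0], "spin": 0},
    {"jaw": 0.6, "delta_pos": [0, 0, 0], "spin": 0},
  ],
  squeeze=30,
)

```text
time_s: 20.65
ee_pos: [541.6, 209.6, 68.7]
ee_rot: [179.6, 0.7, 160.0]
force: [-1.1, 0.5, 5.0]
gripper_width: 47.9
```

>>> apply_moves(
  plan=[
    {"jaw": 1, "delta_pos": [0, 0, 0], "spin": 0},
    {"jaw": 1, "delta_pos": [0, 0, 0], "spin": 0},
    {"jaw": 1, "delta_pos": [0, 0, 0], "spin": 0},
    {"jaw": 1, "delta_pos": [0, 0, 0], "spin": 0},
    {"jaw": 1, "delta_pos": [0, 0, 0], "spin": 0},
    {"jaw": 1, "delta_pos": [0, 0, 0], "spin": 0},
    {"jaw": 1, "delta_pos": [0, 0, 0], "spin": 0},
    {"jaw": 1, "delta_pos": [0, 0, 0], "spin": 0},
  ],
)

```text
time_s: 21.65
ee_pos: [541.6, 209.6, 68.7]
ee_rot: [179.6, 0.7, 160.0]
force: [-0.2, 1.0, 4.1]
gripper_width: 48.1
```

>>> apply_moves(
  plan=[
    {"jaw": 1, "delta_pos": [0, 0, -2], "spin": 0},
    {"jaw": 1, "delta_pos": [0, 0, -5], "spin": 0},
    {"jaw": 1, "delta_pos": [0, 0, -9], "spin": 0},
    {"jaw": 1, "delta_pos": [0, 0, -13], "spin": 0},
    {"jaw": 1, "delta_pos": [0, 0, -17], "spin": 0},
    {"jaw": 1, "delta_pos": [0, 0, -21], "spin": 0},
    {"jaw": 1, "delta_pos": [0, 0, -25], "spin": 0},
    {"jaw": 1, "delta_pos": [0, 0, -28], "spin": 0},
  ],
)

```text
time_s: 22.65
ee_pos: [541.3, 209.5, 97.1]
ee_rot: [179.6, 0.7, 160.0]
force: [-0.4, 0.4, -2.4]
gripper_width: 48.0
```

```bash
python3 -c "
from h import *
go(541.6,209.6,178,160)
s=cams.grab_frame('side')
crop(s,205,90,295,200,6,'pics/s11.png')
"
```

```text
t 22.65 p [541.3 209.5  97.1] rot [179.6   0.7 160. ] F [-0.4  0.4 -2.4] w 48.0 q6 -50.0
delta [ -1.2   0.7 -80.9] spin 0.0
```

View pics/s11.png

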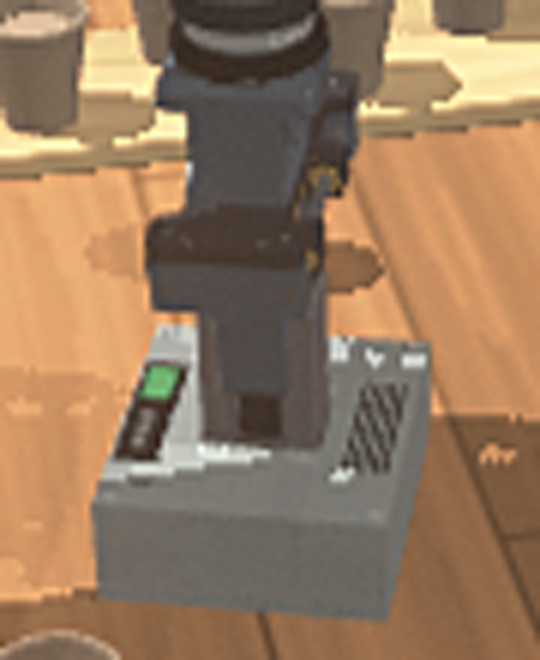

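>>> apply_moves(
  plan=[
    {"jaw": 1, "delta_pos": [0, 0, -5], "spin": 0},
    {"jaw": 1, "delta_pos": [0, 0, -13], "spin": 0},
    {"jaw": 1, "delta_pos": [0, 0, -23], "spin": 0},
    {"jaw": 1, "delta_pos": [0, 0, -35], "spin": 0},
    {"jaw": 1, "delta_pos": [0, 0, -48], "spin": 0},
    {"jaw": 1, "delta_pos": [0, 0, -62], "spin": 0},
    {"jaw": 1, "delta_pos": [0, 0, -74], "spin": 0},
    {"jaw": 1, "delta_pos": [0, 0, -81], "spin": 0},
  ],
)

```text
time_s: 23.7
ee_pos: [540.6, 209.5, 179.5]
ee_rot: [179.5, 0.8, 160.0]
force: [0.1, 0.8, -3.2]
gripper_width: 48.0
```

>>> apply_moves(
  plan=[
    {"jaw": 1, "delta_pos": [0, 0, 0], "spin": 0},
    {"jaw": 1, "delta_pos": [0, 0, 0], "spin": 0},
    {"jaw": 1, "delta_pos": [0, 0, 0], "spin": 0},
    {"jaw": 1, "delta_pos": [0, 0, 0], "spin": 0},
    {"jaw": 1, "delta_pos": [0, 0, 0], "spin": 0},
    {"jaw": 1, "delta_pos": [0, 0, 0], "spin": 0},
    {"jaw": 1, "delta_pos": [0, 0, 0], "spin": 0},
    {"jaw": 1, "delta_pos": [0, 0, 0], "spin": 0},
  ],
)

```text
time_s: 24.7
ee_pos: [540.6, 209.5, 179.5]
ee_rot: [179.5, 0.8, 160.0]
force: [-0.1, -1.0, -2.6]
gripper_width: 47.9
```

```bash
python3 -c "
from h import *
go(541.6,209.6,178,160)
s=cams.grab_frame('side');t=cams.grab_frame('top')
crop(s,205,60,295,200,4,'pics/s12.png');crop(s,265,240,350,315,8,'pics/s13.png');crop(t,335,140,380,200,8,'pics/t13.png');cv2.imwrite('pics/sfull.png',s[...,::-1])
"; cd pics; python3 -c "
import cv2,numpy as np
a=[cv2.resize(cv2.imread(f),None,fx=480/cv2.imread(f).shape[0],fy=480/cv2.imread(f).shape[0]) for f in('s12.png','t13.png')]
cv2.imwrite('fin.png',np.hstack(a)[:,:800])"
```

```text
t 24.7 p [540.6 209.5 179.5] rot [179.5   0.8 160. ] F [-0.1 -1.  -2.6] w 47.9 q6 -50.0
delta [-0.9  0.4  1.5] spin 0.0
```

View pics/fin.png

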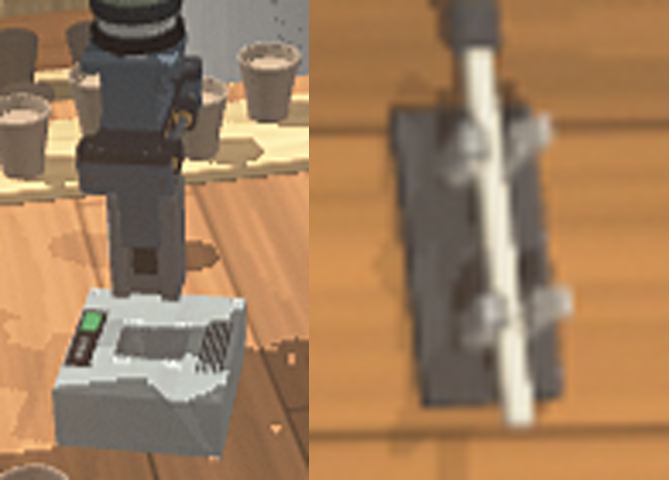

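View pics/sfull.png

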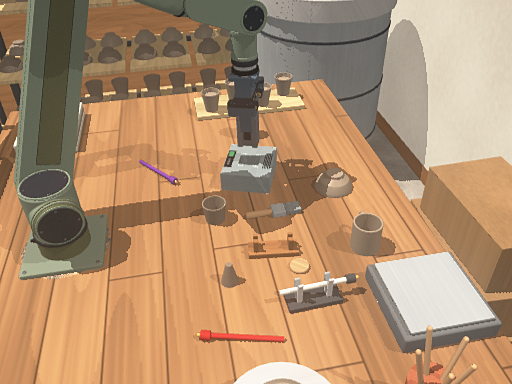

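```bash
python3 -c "
from workcell import env
print(env.job_done())"
```

```text
the job is handed in; nothing more can be done
None
```

I parked the probe in its dock, pulled the fuse cassette out by its pinched catches, and handed the job in at about 25 s of the 58 s. No verdict was reported.

- **Probe:** I pressed the white probe down between the fork clips to a hard stop. The rod axis ended at about 44.6 mm, against 45 mm nominal, and I pushed with about 26 N before letting go. Both cameras then showed it level, about centred and with both jaws over it.
- **Cassette:** I pinched both catches until the fingers stopped at a reading of 48 mm and drew the cassette up about 111 mm. Its underside should be about 60 mm above the unit. At the end it was held still, with the tool tilted under 1° and a load of about 3 N on the wrist. The side view shows the well empty.
- **Bystanders:** None look moved in the final side view, apart from the jar, which was hidden behind the gripper.

**Checks that disagreed:** The two cameras differed by up to 4 mm sideways. I corrected for this with the tool position when it gripped the probe. The fingers also read about 1 mm less than the true width when gripping the 12 mm rod, so 48 mm fits catches that are fully in. I could not read the catch travel or jaw angles directly; I judged them from the finger width and the pictures.

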